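Push the clipboard out over the end of the shelf

ROBOT

A 6-joint arm with a two-finger parallel gripper is mounted at the origin on the work surface. World frame = base frame: x ahead of the robot, y to its left, z up, the work surface at z = 0. Lengths are in m, angles in rad, forces in N, time in s.
With the tool pointing down it reaches from about 0.275 to 0.825 m from the base axis. Payload 4.9 kg.
Tool frame: the origin (TCP) lies midway between the tips of the shut fingers; the grasp point (between the pads) lies 19 mm behind it; z points along the fingers, y is the line along which they close (so a half turn about z gives the same grasp; the last joint's range is limited). The gripper opens to 85 mm and grips with 20 to 120 N. Pads are 22 mm wide; open, the fingers measure 114 mm over their backs; the gripper's body (76 mm by 85 mm) begins 54 mm behind the grasp point. The pads swing forward as they close: fully open they stand 13 mm farther back than shut.
Start: joints at [1.131, 0.326, -0.193, 1.052, 0, 1.437], TCP at [0.166, 0.525, 0.231] pointing down, gripper open.
Joint ranges: [-2.65, 2.65], [-0.97, 1.79], [-1.3, 1.35], [-1.93, 2.1], [-1.47, 1.37], [-3.14, 3.14]. Speed limits (rad/s): [2.57, 2.57, 3.14, 3.14, 3.14, 3.14].

INTERFACE

Orientations are given as [roll, pitch, yaw] about the fixed x, y, z axes, in that order (R = Rz(yaw) Ry(pitch) Rx(roll)).
In Python, from cell import bot gives the robot as it stands. The module is installed in compiled form; this text tells all that it offers.
- The arm moves only by the shell command python3 -m inch 'ROWS'. ROWS is JSON, a list of rows, each a list of 5 numbers: the shift along the tool's x, y, z scaled (see below), then the turn about the tool's z scaled (see below), then the opening, from 0 (shut) to 1 (fully open). A call has 1 to 5 rows; each row shifts and turns the commanded pose from where the row before left it, along the tool's axes as they then stand; what a row does not reach is not made up. The controller multiplies each number of a shift by 500 mm and each number of a turn by 45 degrees. A row lasts 1/12 s, in which the tool goes at most 41.7 mm and 7.16 degrees, less where a joint would pass 70% of its speed; a pose out of reach is approached as far as the arm can. A call with a number of a shift or a turn outside -1 to 1 is refused whole. A call with a gripper value outside its range is refused whole. The fingers move at their own pace and stop on an object; the grip force is fixed at half the most. Time passes only in rows, so rows that do not move let the fingers close. It gives the time, the measured TCP pose, the force, the opening and the grip force at its end, in the units of the state.
- bot.get_obs(): the state, without advancing time (a new reading comes with each control period).
- bot.camera(name): name is "side" or "top"; returns the picture (480x640x3 uint8, blue, green, red); there is no depth.
- bot.get_calibration(name): a dict with "fov_y" (degrees; the focal length in pixels is half the picture's height over the tangent of half this angle, whatever the lens; pixels are square), "cx", "cy" (the principal point, pixels), "cam_to_world" (4x4, takes a point from camera to world coordinates). Camera axes: x right, y up, looking along -z (the intrinsics and any distortion apply to the point x, -y, -z); pixel columns grow to the right and rows downward; lengths in m; the calibration is good to about 2 mm. A picture is of the moment at which its call begins. get_calibration takes no time and is no camera call.
- bot.sign_off(): hands the job in; it is judged then, once.
The state is a dict: "time": time; "joint_pos": joint angles; "joint_velocities": joint speeds; "effort": joint torques, N m; "eef_pos": TCP position; "eef_rot": TCP orientation; "contact_force": force on the tool from outside, world axes, zero at the start; "ft_torque": the same for the moment, N m; "finger_gap": finger opening in m; "grip_force": force on a finger pad.
Only numpy, scipy, OpenCV 4.12 (cv2) and the standard library are available. Lean on these libraries where they do the work, as an engineer would, in place of code of your own. Each camera call takes 0.05 s, during which the arm holds its last target. There are 200 camera calls.

TASK

The clipboard lies flat on the low shelf and nobody can get a nail under it: with the fingertips, gently push it along the board until its plain end (the end without the clip) sticks out about 5 cm past the shelf's open end, on the robot's left, roughly square with it, and leave it lying there flat. Do not grip, lift or tip the clipboard or let it fall, and leave the card pack, the glue stick and the stapler where they are.

Things in the scene. Friction and masses are not known exactly. Their poses are not given: they have to be found in the camera images.
- shelf: low fixed shelf standing on the table: dark wood board with white edges, 300 mm (its x) by 580 mm (its y), 20 mm thick, top face 80 mm above the table, on two white upright panels. Origin on the table under the board's centre; its y axis runs along the board's length to the open end
- shelf_end (a point): middle of the top edge of the shelf's open end (the +y end, to the robot's left), 290 mm along +y from the shelf's centre, on the top face; axes as the shelf's
- clipboard: loose brown hardboard clipboard with a white sheet, 160 mm (its x) by 220 mm (its y), 4 mm thick, about 0.25 kg, flat on the shelf. A steel clip 130 mm wide (x), 22 mm deep, 20 mm high runs along its -y end, its back wall flush with that end. The plain end is +y, towards the shelf's open end. Origin: centre of the underside. It slides with ordinary friction, a few newtons at most
- clipboard_edge (a point): middle of the clipboard's plain end, on its underside, 110 mm along +y from its origin; axes as the clipboard's
- clipboard_clip (a point): middle of the back wall of the clip at the clipboard's other end, 110 mm along -y from its origin and 10 mm up; the wall is upright and flat, fit to be pushed anywhere from 4 to 20 mm above the shelf; axes as the clipboard's
- cards: bystander: wrapped pack of white cards with a salmon band, 127 x 76 x 34 mm high, lying on the shelf's other end (-y); origin at the centre of its underside
- glue: bystander: glue stick standing upright on the shelf's -y end, 28 mm across, 92 mm high; origin at the centre of its underside
- stapler: bystander: black desk stapler on the table beyond the open end of the shelf, 36 x 140 x 46 mm high; origin at the centre of its underside

How it is judged:
On the way:
1. the plain end has come out past the shelf's open end (y of clipboard_edge in the frame of shelf_end above 0.005 m), for 0.1 s.
At the end, for the whole second after the job is handed in: the middle of the clipboard's plain end is 35 to 65 mm beyond the shelf's open end, its length within 0.17 rad (10 degrees) of the shelf's, and it lies flat and still on the shelf top (y of clipboard_edge in the frame of shelf_end between 0.035 and 0.065 m and angle between the y axis of clipboard and the y axis of shelf, either way round below 0.17 rad and z of clipboard in the frame of shelf between 0.076 and 0.084 m and angle between clipboard's own z axis and vertical below 0.03 rad and linear speed of clipboard below 0.01 m/s); the robot touches nothing.
It fails at once if the clipboard is lifted off the shelf (its centre more than 8 mm) or falls (z of clipboard in the frame of shelf above 0.088 m or z of clipboard in the frame of shelf below 0.07 m).
It fails at once if the clipboard is tipped by more than 0.12 rad (7 degrees) (angle between clipboard's own z axis and vertical above 0.12 rad).
It fails at once if the fingers grip, press or shove the clipboard with more than 35 N (contact force between the fingers and clipboard above 35 N).
It fails at once if the card pack, the glue stick or the stapler is moved more than 20 mm or knocked over (distance of any of cards, glue, stapler from where it was at the start of the episode above 0.02 m or angle between glue's own z axis and vertical above 0.5 rad).
It also fails if it takes over 35 s, if anything falls off the work surface, if the arm or the gripper's body presses on something with over 40 N, if the wrist force passes 120 N, or if a joint passes its speed limit or range.

## Working session

There is one attempt and no reset: what is moved stays moved. The work goes in short steps, Python scripts to look and compute and a shell command to move; the robot and the scene stay as the last step left them, time stands still between calls to the robot, and variables do not carry over. Pictures are saved under pics/ and viewed, at most 10 in all, crops included, and the job is handed in when it is done.

```bash
mkdir -p pics
python3 - <<'E'
from cell import bot
import cv2
for n in("top","side"):
    cv2.imwrite(f"pics/{n}0.png",bot.camera(n)); print(n,bot.get_calibration(n))
o=bot.get_obs(); print(o)
E
```

```text
top {'fov_y': 57.60357189643897, 'cx': 320.6130496422883, 'cy': 236.6767578720215, 'cam_to_world': array([[-0.01124262,  0.99636886, -0.08439604,  0.4489046 ],
       [-0.99991634, -0.0106624 ,  0.00732256,  0.11275661],
       [ 0.0063961 ,  0.0844713 ,  0.99640538,  1.03745913],
       [ 0.        ,  0.        ,  0.        ,  1.        ]])}
side {'fov_y': 50.58826766409731, 'cx': 324.04200662527296, 'cy': 235.239051704546, 'cam_to_world': array([[ 0.96969013,  0.18036334, -0.16483361,  0.34764058],
       [-0.24385232,  0.67186143, -0.6993842 , -0.67009884],
       [-0.01539793,  0.71838102,  0.69547942,  0.8393003 ],
       [ 0.        ,  0.        ,  0.        ,  1.        ]])}
{'time': 0.1, 'joint_pos': array([ 1.13080572e+00,  3.26884621e-01, -1.93468334e-01,  1.05201983e+00,
        3.81537657e-05,  1.43659219e+00]), 'joint_velocities': array([-0.00057211, -0.00140919,  0.00236308,  0.0008991 ,  0.0008921 ,
        0.0004615 ]), 'effort': array([ 5.84452537e-04, -4.44240439e+01,  2.63037407e+01,  7.89261918e-03,
       -9.44559520e-05,  1.46815381e-05]), 'eef_pos': array([0.16533039, 0.52401728, 0.23057796]), 'eef_rot': array([-3.14003548e+00, -2.48743177e-04,  2.83580596e+00]), 'contact_force': array([-0.52446819, -0.24493962, -0.5132036 ]), 'ft_torque': array([ 0.0040871 , -0.0599632 ,  0.03965235]), 'grip_force': 0.0, 'finger_gap': 0.08566471612498107}
```

View pics/top0.png

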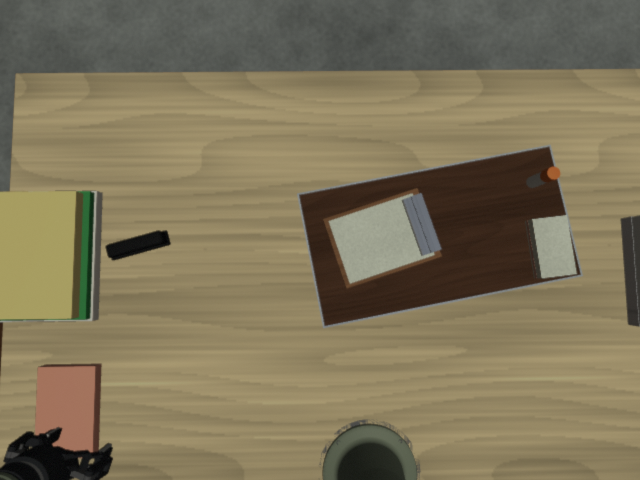

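View pics/side0.png

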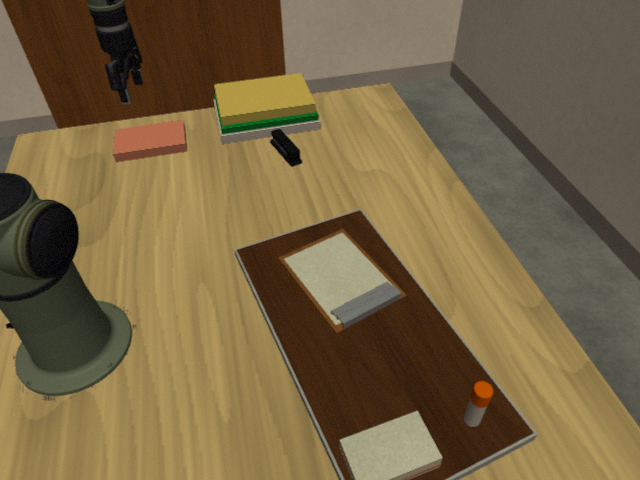

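The top view shows the shelf corners near (300,195), (325,325), (550,147) and (580,274). The clipboard lies around (325–440, 190–287) with its clip on the right, at (403–440, 193–258). I'll enlarge that area.

Run:
```python
import cv2
i=cv2.imread("pics/top0.png")[140:335,290:470]
cv2.imwrite("pics/c0.png",cv2.resize(i,None,fx=3,fy=3,interpolation=cv2.INTER_CUBIC))
```

```text
(no output)
```

View pics/c0.png

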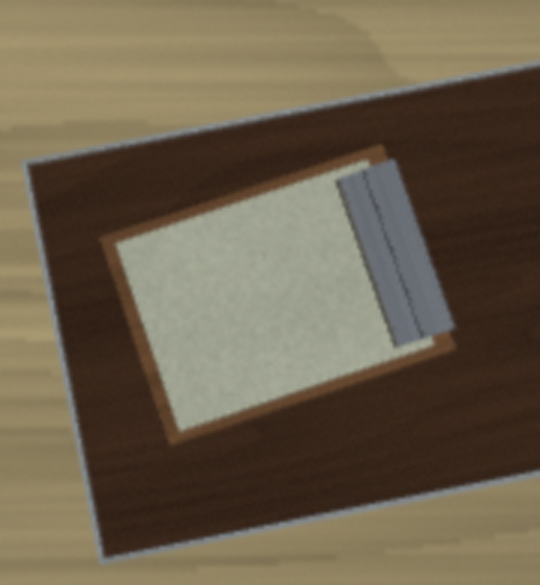

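In the 3x crop, the shelf's open-end corners are at (26,163) and (103,560). The clipboard's plain-end corners are at (102,238) and (172,443), and its clip-end corners at (383,147) and (455,348).

```bash
cat > h.py <<'E'
from cell import bot
import numpy as np
def ray(name,px,z):
    c=bot.get_calibration(name);T=c["cam_to_world"];f=240/np.tan(np.radians(c["fov_y"]/2))
    d=T[:3,:3]@np.array([(px[0]-c["cx"])/f,-(px[1]-c["cy"])/f,-1]);o=T[:3,3]
    return (o+d*(z-o[2])/d[2])[:2]
def frame(a,b):  # end corners far,near -> mid, yaw of outward normal
    return (a+b)/2,np.arctan2(*(np.array([-1,1])*(a-b))[[1,0]][::-1])
E
python3 - <<'E'
from h import *
cr=lambda p:(p[0]/3+290,p[1]/3+140)
S=[ray("top",p,.08) for p in(cr((26,163)),cr((103,560)),(550,147.5),(580,274.5))]
C=[ray("top",cr(p),.084) for p in((102,238),(172,443),(383,147),(455,348))]
for n,Q in(("shelf",S),("clip",C)):
    m=(Q[0]+Q[1])/2;k=(Q[2]+Q[3])/2;d=m-k
    print(n,"corners",np.round(Q,4),"end",m,"back",k,"len",np.linalg.norm(d),"wid",np.linalg.norm(Q[0]-Q[1]),"yawY",np.degrees(np.arctan2(d[1],d[0])))
    if n=="shelf":o,u=m,d/np.linalg.norm(d);v=np.array([u[1],-u[0]])
    else: print("in shelf_end frame: end",(m-o)@v,(m-o)@u,"back",(k-o)@v,(k-o)@u)
print("u",u,"v",v)
for n,p in(("glue",(553,173)),("stapler",(138,244))):
    q=ray("top",p,.172 if n=="glue" else .046)-o;print(n,q+o,q@v,q@u)
for i,p in enumerate([(529,220),(566,215),(579,275),(540,279)]): print(ray("top",p,.114))
E
```

```text
shelf corners [[ 0.6248  0.1534]
 [ 0.3345  0.0999]
 [ 0.7256 -0.4121]
 [ 0.4407 -0.4623]] end [0.47966754 0.1266107 ] back [ 0.58314774 -0.43721496] len 0.573242990128979 wid 0.29516263775723595 yawY 100.3998843678418
clip corners [[ 0.5679  0.0979]
 [ 0.4179  0.049 ]
 [ 0.6334 -0.1105]
 [ 0.4844 -0.1586]] end [0.49289873 0.07342476] back [ 0.55888981 -0.13454074] len 0.21818448683507577 wid 0.15770457973387902 yawY 107.60514203930464
in shelf_end frame: end 0.0034128449783846133 -0.05470064785373774 back 0.03077847564802348 -0.27116217458201863
u [-0.18051716  0.98357184] v [0.98357184 0.18051716]
glue [ 0.64636889 -0.36484801] 0.0752460163354173 -0.5134773992222895
stapler [0.52063457 0.52019579] 0.11134287462566234 0.37972396077709
[ 0.55811431 -0.33964917]
[ 0.56805128 -0.41962134]
[ 0.43991849 -0.43968636]
[ 0.4324373  -0.35647121]
```

Target: tool yaw about 100.4°, so that tool x = shelf +y and tool y = shelf +x. The two open fingertips will then square the clip wall as they push. I'll turn the tool first.

```bash
python3 -m inch '[[0,0,0,0.153,1],[0,0,0,0.153,1],[0,0,0,0.153,1],[0,0,0,0.153,1],[0,0,0,0.153,1]]'; python3 -m inch '[[0,0,0,0.153,1],[0,0,0,0.153,1],[0,0,0,0.153,1],[0,0,0,0.155,1],[0,0,0,0,1]]'
```

```text
time: 0.52
eef_pos: [0.1654, 0.5242, 0.2308]
eef_rot: [-3.141, 0.0, 2.229]
contact_force: [-0.6, 0.1, 0.1]
finger_gap: 0.0854
grip_force: 0.0
time: 0.93
eef_pos: [0.1655, 0.5242, 0.2309]
eef_rot: [-3.141, 0.001, 1.751]
contact_force: [-0.5, 0.5, 0.3]
finger_gap: 0.0854
grip_force: 0.0
```

Yaw is 1.751, as wanted. Now the transfer, at z = 0.23.

```bash
for k in 1; do python3 -m inch '[[-0.0777,0.0258,0,0,1],[-0.0777,0.0258,0,0,1],[-0.0777,0.0258,0,0,1],[-0.0777,0.0258,0,0,1],[-0.0777,0.0258,0,0,1]]'
python3 -m inch '[[-0.0777,0.0258,0,0,1],[-0.0777,0.0258,0,0,1],[-0.0777,0.0258,0,0,1],[-0.0777,0.0258,0,0,1],[-0.0777,0.0258,0,0,1]]'
python3 -m inch '[[-0.0777,0.0258,0,0,1],[-0.0777,0.0258,0,0,1],[-0.0777,0.0258,0,0,1],[-0.0777,0.0258,0,0,1],[-0.0777,0.0258,0,0,1]]'
python3 -m inch '[[-0.0777,0.0258,0,0,1],[-0.0777,0.0258,0,0,1],[-0.0777,0.0258,0,0,1],[-0.0777,0.0258,0,0,1],[-0.0777,0.0258,0,0,1]]'; python3 -m inch '[[0,0,0,0,1],[0,0,0,0,1]]'; done
```

```text
time: 1.35
eef_pos: [0.2644, 0.3434, 0.2311]
eef_rot: [-3.142, 0.0, 1.757]
contact_force: [1.2, -0.5, 0.1]
finger_gap: 0.0851
grip_force: 0.0
time: 1.77
eef_pos: [0.3631, 0.1639, 0.2314]
eef_rot: [3.141, -0.0, 1.756]
contact_force: [1.3, 0.2, -0.4]
finger_gap: 0.0855
grip_force: 0.0
time: 2.18
eef_pos: [0.4617, -0.0157, 0.2312]
eef_rot: [3.142, -0.0, 1.756]
contact_force: [0.5, 0.8, -0.1]
finger_gap: 0.0851
grip_force: 0.0
time: 2.6
eef_pos: [0.5603, -0.195, 0.2309]
eef_rot: [-3.141, -0.0, 1.756]
contact_force: [1.3, 0.2, -1.1]
finger_gap: 0.0854
grip_force: 0.0
time: 2.77
eef_pos: [0.56, -0.1948, 0.23]
eef_rot: [-3.14, -0.001, 1.752]
contact_force: [-0.6, 0.8, -0.3]
finger_gap: 0.0857
grip_force: 0.0
```

```bash
python3 -m inch '[[0,0,0.07,0,1],[0,0,0.07,0,1],[0,0,0.07,0,1],[0,0,0.064,0,1],[0,0,0,0,1]]'; python3 -m inch '[[0,0,0.008,0,1],[0,0,0.008,0,1],[0,0,0,0,1]]'
python3 - <<'E'
from cell import bot
import cv2
i=bot.camera("side");cv2.imwrite("pics/s1.png",cv2.resize(i[200:440,240:520],None,fx=2.5,fy=2.5,interpolation=cv2.INTER_CUBIC))
E
```

```text
time: 3.18
eef_pos: [0.5546, -0.1893, 0.0883]
eef_rot: [-3.132, -0.007, 1.756]
contact_force: [-1.6, 1.1, -0.0]
finger_gap: 0.0854
grip_force: 0.0
time: 3.43
eef_pos: [0.561, -0.1931, 0.0879]
eef_rot: [3.139, 0.002, 1.754]
contact_force: [-0.5, -0.2, -0.5]
finger_gap: 0.0853
grip_force: 0.0
```

View pics/s1.png

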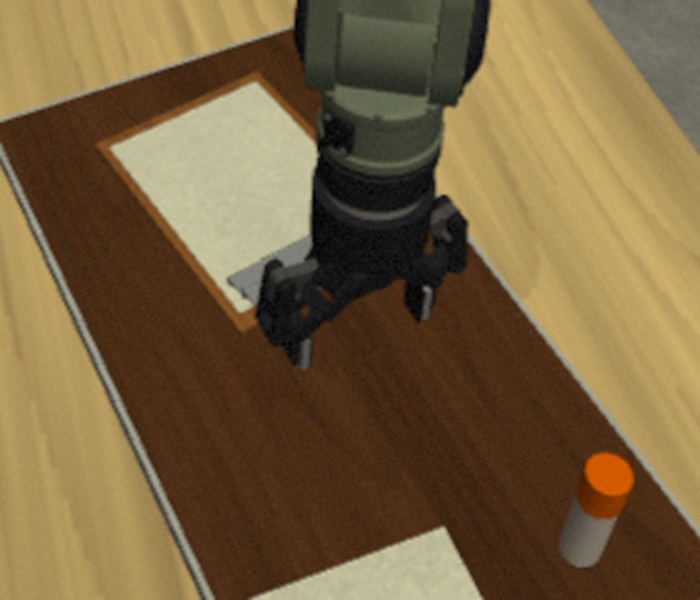

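The fingertips, at crop (302,368) and (428,318), stand behind the clip, clear of it and of the bystanders. I'll lower a little more and start pushing gently.

```bash
python3 -m inch '[[0,0,0.008,0,1],[0,0,0.008,0,1],[0,0,0,0,1],[0,0,0,0,1]]'; python3 -m inch '[[0.012,0,0,0,1],[0.012,0,0,0,1],[0.012,0,0,0,1],[0.012,0,0,0,1],[0.012,0,0,0,1]]';python3 -m inch '[[0.012,0,0,0,1],[0.012,0,0,0,1],[0.012,0,0,0,1],[0.012,0,0,0,1],[0.012,0,0,0,1]]'; python3 -m inch '[[0.012,0,0,0,1],[0.012,0,0,0,1],[0.012,0,0,0,1],[0.008,0,0,0,1],[0,0,0,0,1]]'
python3 - <<'E'
from cell import bot
import cv2
i=bot.camera("top");cv2.imwrite("pics/t2.png",cv2.resize(i[140:335,250:450],None,fx=3,fy=3,interpolation=cv2.INTER_CUBIC))
E
```

```text
time: 3.82
eef_pos: [0.5598, -0.193, 0.0783]
eef_rot: [-3.141, -0.0, 1.753]
contact_force: [-0.1, 0.3, 0.3]
finger_gap: 0.0855
grip_force: 0.0
time: 4.23
eef_pos: [0.5543, -0.1626, 0.0783]
eef_rot: [-3.142, -0.0, 1.753]
contact_force: [0.2, 0.2, -0.5]
finger_gap: 0.0857
grip_force: 0.0
time: 4.65
eef_pos: [0.549, -0.1337, 0.0784]
eef_rot: [-3.142, 0.001, 1.753]
contact_force: [0.3, -1.2, 0.1]
finger_gap: 0.0857
grip_force: 0.8
time: 5.07
eef_pos: [0.5449, -0.1112, 0.0783]
eef_rot: [3.142, -0.001, 1.754]
contact_force: [-0.0, -0.0, -0.5]
finger_gap: 0.0852
grip_force: 0.0
```

View pics/t2.png

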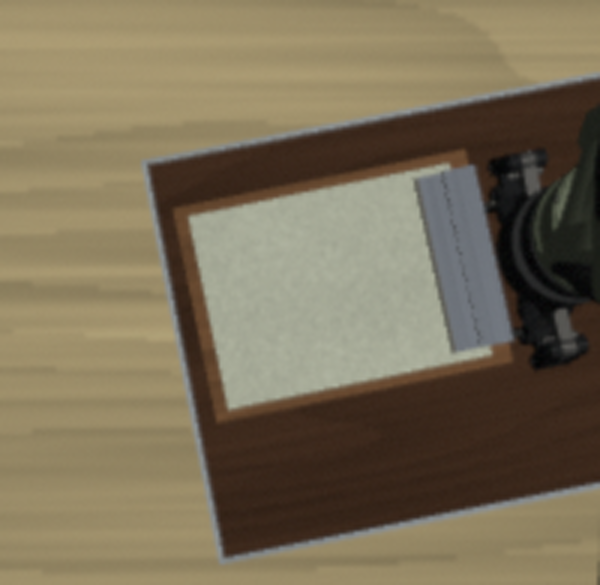

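The board has squared up. Its plain end, at crop (175,210)–(219,422), is parallel to the shelf end and about 15 mm short of it, so I need about 65 mm more. I'll push 60 mm and measure.

```bash
python3 -m inch '[[0.012,0,0,0,1],[0.012,0,0,0,1],[0.012,0,0,0,1],[0.012,0,0,0,1],[0.012,0,0,0,1]]';python3 -m inch '[[0.012,0,0,0,1],[0.012,0,0,0,1],[0.012,0,0,0,1],[0.012,0,0,0,1],[0.008,0,0,0,1]]'; python3 -m inch '[[0.004,0,0,0,1],[0,0,0,0,1],[0,0,0,0,1]]'
python3 - <<'E'
from cell import bot
import cv2
i=bot.camera("top");cv2.imwrite("pics/t3.png",cv2.resize(i[140:335,250:450],None,fx=3,fy=3,interpolation=cv2.INTER_CUBIC))
E
```

```text
time: 5.53
eef_pos: [0.5396, -0.0823, 0.0783]
eef_rot: [3.141, 0.0, 1.753]
contact_force: [0.2, -2.6, 0.4]
finger_gap: 0.0856
grip_force: 0.9
time: 5.95
eef_pos: [0.5344, -0.0545, 0.0783]
eef_rot: [3.142, 0.0, 1.753]
contact_force: [0.5, -2.1, -0.2]
finger_gap: 0.0854
grip_force: 1.0
time: 6.2
eef_pos: [0.5339, -0.0528, 0.0782]
eef_rot: [-3.141, -0.001, 1.753]
contact_force: [0.7, 0.2, 0.1]
finger_gap: 0.0853
grip_force: 0.0
```

View pics/t3.png

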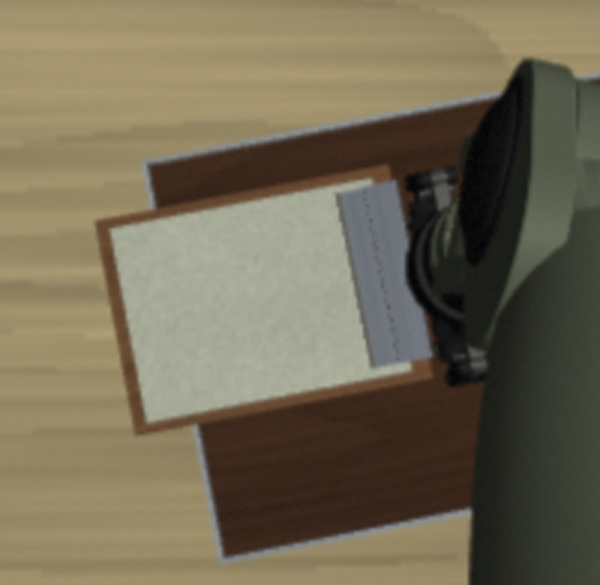

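Run:
```python
from h import *
cr=lambda p:(p[0]/3+250,p[1]/3+140)
a,b=[ray("top",cr(p),.08) for p in((146,162),(222,560))]
c,d=[ray("top",cr(p),.084) for p in((97,222),(137,434))]
o=(a+b)/2;v=(a-b)/np.linalg.norm(a-b);u=np.array([-v[1],v[0]]);m=(c+d)/2-o
print(m@u,m@v,np.degrees(np.arctan2((c-d)@u,(c-d)@v)))
```

```text
0.043384161502772745 0.03136004118391195 0.08750628490345884
```

The overhang is about 44 mm and the board is square. I'll push 5 mm more, then back off and rise.

```bash
python3 -m inch '[[0.005,0,0,0,1],[0.004,0,0,0,1],[0.002,0,0,0,1],[0,0,0,0,1],[0,0,0,0,1]]'; python3 -m inch '[[-0.02,0,0,0,1],[-0.03,0,0,0,1],[-0.03,0,0,0,1],[0,0,0,0,1]]'; python3 -m inch '[[0,0,-0.05,0,1],[0,0,-0.07,0,1],[0,0,-0.07,0,1],[0,0,-0.05,0,1],[0,0,0,0,1]]';python3 -m inch '[[-0.07,0,0,0,1],[-0.07,0,0,0,1],[0,0,0,0,1],[0,0,0,0,1],[0,0,0,0,1]]'
python3 - <<'E'
from cell import bot
import cv2
i=bot.camera("top");cv2.imwrite("pics/t4.png",cv2.resize(i[140:335,250:450],None,fx=3,fy=3,interpolation=cv2.INTER_CUBIC))
cv2.imwrite("pics/s4.png",bot.camera("side"))
E
```

```text
time: 6.67
eef_pos: [0.5331, -0.0477, 0.0782]
eef_rot: [-3.141, -0.0, 1.753]
contact_force: [0.5, -0.9, -0.5]
finger_gap: 0.0849
grip_force: 0.2
time: 7.0
eef_pos: [0.5417, -0.0903, 0.0786]
eef_rot: [3.14, 0.002, 1.75]
contact_force: [0.8, -0.5, -0.2]
finger_gap: 0.0853
grip_force: 0.0
time: 7.42
eef_pos: [0.5437, -0.0885, 0.2041]
eef_rot: [3.133, 0.004, 1.752]
contact_force: [0.5, -0.7, -0.1]
finger_gap: 0.0852
grip_force: 0.0
time: 7.83
eef_pos: [0.5524, -0.1559, 0.1974]
eef_rot: [-3.14, -0.002, 1.752]
contact_force: [-0.3, 0.7, -0.6]
finger_gap: 0.085
grip_force: 0.0
```

View pics/t4.png

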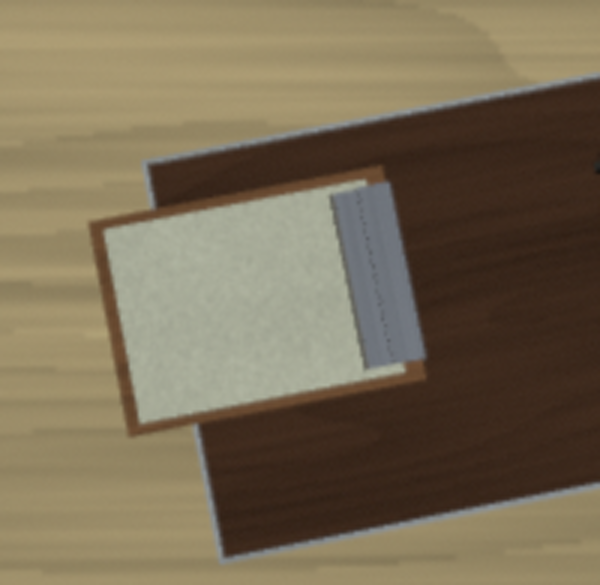

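View pics/s4.png

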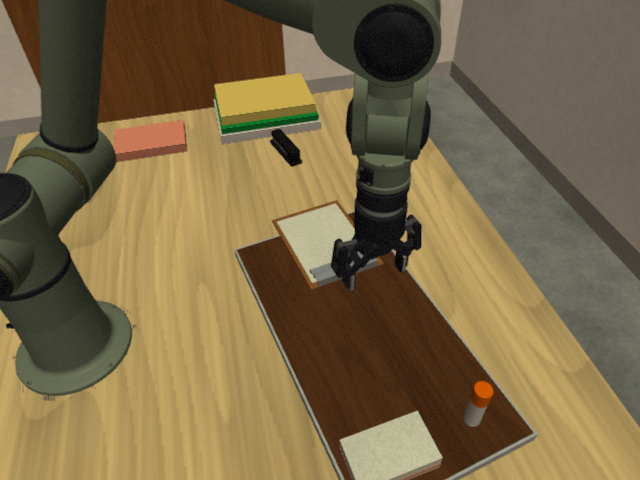

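The plain end is now at crop (90,222)–(130,436), about 5 mm further out, giving roughly 49 mm of overhang. The board is flat and square, the gripper is clear, and the cards, glue stick and stapler haven't moved. Handing in.

```bash
python3 -c "
from cell import bot
print(bot.sign_off())"
```

```text
the job is handed in; nothing more can be done
None
```

The job is handed in: by the last camera pictures, the clipboard lies flat and square with its plain end about 49 mm past the shelf's open end, and the card pack, glue stick and stapler look unmoved; the hand-in returned no verdict.

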